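# Uncouple the shaker's drive tongue and hold it off the ball

### The arm

A 6-joint arm with a two-finger parallel gripper is mounted at the origin on the work surface; the furniture and walls round the work are solid. World frame = base frame: x ahead of the robot, y to its left, z up, the work surface at z = 0. Lengths are in m, angles in rad, forces in N, time in s.
With the tool pointing down it reaches from about 0.25 to 0.775 m from the base axis. Payload 4 kg.
Tool frame: the origin (TCP) lies midway between the tips of the shut fingers; the grasp point (between the pads) lies 19 mm behind it (robot.tcp_to_grasp is the z of the grasp point in the tool frame, in m); z points along the fingers, y is the line along which they close (so a half turn about z gives the same grasp; the last joint's range is limited). The gripper opens to 94 mm and grips with 3 to 60 N. Pads are 16 mm wide; open, the fingers measure 119 mm over their backs; the gripper's body (75 mm by 177 mm) begins 78 mm behind the grasp point.
Start: joints at [1.141, 0.087, 1.371, -0, 1.684, -0.103], TCP at [0.177, 0.521, 0.206] pointing down, gripper open.
Joint ranges: [-3.1, 3.1], [-0.76, 2.03], [0.27, 2.55], [-1.08, 4.22], [0.17, 2.65], [-2.57, 2.57]. Speed limits (rad/s): [2.79, 2.79, 3.14, 3.14, 3.14, 3.14].

### API

Orientations are given as [roll, pitch, yaw] about the fixed x, y, z axes, in that order (R = Rz(yaw) Ry(pitch) Rx(roll)).
In Python, from bench import robot gives the robot as it stands. The module is installed in compiled form; this text tells all that it offers.
- The arm moves only by the tool move_arm, never from a script. Its argument "motion" is one flat list of numbers, 7 for each row, row after row: the turn, a rotation vector about the tool's x, y, z in units of 45 degrees (1.0 is 45 degrees), then the shift along the tool's x, y, z in units of 100 mm (1.0 is 100 mm), then the opening, from 0 (shut) to 1 (fully open). A call has 1 to 12 rows; each row shifts and turns the commanded pose from where the row before left it, along the tool's axes as they then stand; what a row does not reach is not made up. A row lasts 1/12 s, in which the tool goes at most 41.7 mm and 7.16 degrees, less where a joint would pass 70% of its speed; a pose out of reach is approached as far as the arm can. A call with a number of a shift or a turn outside -1 to 1 is refused whole. A call with a gripper value outside its range is refused whole. The fingers move at their own pace and stop on an object; the grip force is fixed at half the most. Time passes only in rows, so rows that do not move let the fingers close. It gives the time, the measured TCP pose, the force, the opening and the grip force at its end, in the units of the state.
- robot.get_obs(): the state, without advancing time (a new reading comes with each control period).
- robot.snapshot(name): name is "scene" or "top" or "wrist"; returns the picture (400x640x3 uint8, red, green, blue); there is no depth.
- robot.get_calibration(name): a dict with "fx", "fy", "cx", "cy" (pixels), "R" (3x3) and "t" (3): a world point X has camera coordinates R X + t. Camera axes: x right, y down, z forward; pixel columns grow to the right and rows downward; lengths in m; the calibration is good to about 2 mm. A picture is of the moment at which its call begins: read the wrist's pose just before it. get_calibration takes no time and is no camera call; for the wrist camera it gives the pose at the moment of the call.
- robot.close_job(): hands the job in; it is judged then, once.
The state is a dict: "time": time; "joint_positions": joint angles; "qvel": joint speeds; "joint_torque": joint torques, N m; "tool_pos": TCP position; "ee_rot": TCP orientation; "wrist_force": force on the tool from outside, world axes, zero at the start; "wrist_torque": the same for the moment, N m; "width": finger opening in m; "finger_force": force on a finger pad.
Only numpy, scipy, OpenCV 4.12 (cv2) and the standard library are available. Lean on these libraries where they do the work, as an engineer would, in place of code of your own. Each camera call takes 0.05 s, during which the arm holds its last target. There are 200 camera calls.

### The job

The bench shaker's drive is about to be test-run without its load, so uncouple the platform's drive tongue from the ball. On the coupler head, turn the safety lock's pointer grip until the notch of its disc faces the latch's tail lug, pull the latch straight out sideways by its bow handle against the spring, and with the latch still pulled lift the tongue off the ball. Finish while holding: the program ends with the gripper still holding the tongue up, steady, with the coupler at least 5 cm above the ball; leave the bottles and other things round the shaker where they stand.

Things in the scene. Friction and masses are not known exactly. Their poses are not given: they have to be found in the camera images.
- shaker: Low bench shaker, 150 x 530 mm, fixed. Origin on the bench straight below the drive ball, z up; y runs along the tongue from the ball to the platform (dishes, tubes; far end 355 mm); the latch is pulled along its -x, about towards the robot. Base plate 16 mm high. Drive housing at y -170 to -65 mm, 108 mm high.
- ball (a point): Centre of the steel drive ball, diameter 25 mm, 75 mm above the bench, fixed; the coupler head covers it at the start. Axes as the shaker's.
- tongue: Steel bar with an aluminium coupler head (56 x 60 mm) over the ball; with latch and lock about 0.5 kg. Origin on its pivot, a level pin along the shaker's x, 170 mm from the ball along the shaker's +y, 75 mm above the bench. Level at the start; swings up freely by up to 1 rad, falls back if let go. The pin sits on the platform, which slides up to 20 mm along the shaker's y at about 4 N.
- socket (a point): Centre of the coupler's ball socket, on the tongue, 170 mm from the pivot; on the ball's centre while coupled.
- lock_grip (a point): On the safety lock's upright axis, over the ball: middle of its black pointer grip, 125 mm above the bench. The grip is an upright bar 12 mm thick, 41 mm long, 110 to 136 mm above the bench, flat-sided, on a steel disc 48 mm across. Its tapered end with a white line points to the notch in the disc's rim; so does this point's x axis.
- lock (a joint): Lock angle, rad, counter-clockwise from above. 0: notch along the shaker's +x, straight at the latch's tail lug, a 6 mm steel lug at the disc's rim, on the far side from the bow handle. The lug enters the notch (13 mm wide) within about 0.15 of 0; else the disc blocks the latch. Turns -1.6 to 1.6 with light friction (0.05 N m), stays where left, no click at 0. Starts at 0.6 to 1.4.
- latch (a joint): Latch travel, m: 0 home (its fork under the ball holds the coupler down), 0.018 fully out along the shaker's -x; the fork clears the ball from 0.016. The spring pulls it home with 5 N at 0, 9.5 N fully out.
- handle (a point): Middle of the latch's bow handle: level black round bar, diameter 14 mm, 52 mm long along the shaker's y, 94 mm above the bench, at the start 83 mm from the ball towards the shaker's -x. Moves with latch and tongue. Free gap of 41 mm between bar and coupler, 57 mm between the bow's legs; free below the bar down to 16 mm above the bench.
- bottle_large: Brown bottle, 66 mm wide, 135 mm high, at the back; bystander. Origin at its foot.
- bottle_mid: Clear bottle with a blue cap, 56 mm wide, 105 mm high, at the back; bystander. Origin at its foot.
- bottle_little: Small brown bottle, 40 mm wide, 78 mm high, at the back; bystander. Origin at its foot.
- squeeze_bottle: White squeeze wash bottle with a bent spout, 62 x 98 x 188 mm, at the back right; bystander. Origin at its foot.
- tips: Box of pipette tips, 84 x 122 x 86 mm, at the front left; bystander. Origin at its foot.
- timer: Flat lab timer with three keys, 62 x 68 x 19 mm, at the front left; bystander. Origin at its underside.
- pen: Marker pen, 135 mm long, 17 mm thick, lying at the front right; bystander. Origin at its middle.
- vial_1: Capped vial, 23 mm wide, 51 mm high, at the front right; bystander. Origin at its foot.
- beaker_1: Glass beaker, 53 mm wide, 68 mm high, at the back; bystander. Origin at its foot.

How it is judged:
On the way, in this order (a step that is already met when the one before it is completed fails the run):
1. the lock's notch is turned to face the latch's tail lug, the coupler still on the ball (value of joint lock between -0.25 and 0.25 rad and z of socket in the frame of ball below 0.006 m), for 0.2 s.
2. the latch is pulled out while the coupler still sits on the ball (value of joint latch above 0.01 m and z of socket in the frame of ball below 0.006 m), for 0.1 s.
At the end, for the whole second after the job is handed in: Through the last second the gripper still holds the tongue (fingers press on the tongue or its latch with more than 2 N), the coupler's socket is more than 45 mm above the ball's centre, the tongue touches nothing of the drive, and it is still (under 20 mm/s and 0.15 rad/s) (z of socket in the frame of ball above 0.045 m and contact force between the fingers and tongue above 2 N and contact force between tongue and shaker below 0.1 N and linear speed of tongue below 0.02 m/s and angular speed of tongue below 0.15 rad/s); the arm keeps its last pose, push and grip.
It fails at once if a bystander is moved by more than 20 mm or knocked over (distance of any of bottle_large, bottle_mid, bottle_little, squeeze_bottle, tips, timer, pen, vial_1, beaker_1 from where it was at the start of the episode above 0.02 m).
It also fails if it takes over 48 s, if anything falls off the work surface, if the arm or the gripper's body presses on something with over 40 N, if the wrist force passes 120 N, or if a joint passes its speed limit or range.

## Working session

There is one attempt and no reset: what is moved stays moved. The work goes in short steps, Python scripts to look and compute and a tool call to move; the robot and the scene stay as the last step left them, time stands still between calls to the robot, and variables do not carry over. Pictures are saved under pics/ and viewed, at most 10 in all, crops included, and the job is handed in when it is done.

Besides the shell and the picture viewer there is one more tool, called after "Emit:" in YAML: its name, and indented under it one key for each argument. move_arm: Moves the arm, as the interface text tells. Shifts and turns lie within -1 to 1; 1 stands for 100 mm of shift or 45 degrees of turn. Its arguments: {"type":"object","properties":{"motion":{"type":"array","items":{"type":"number"}}},"required":["motion"]}

```bash
mkdir -p pics
python3 - <<'E'
from bench import robot
import cv2,numpy as np
for n in("scene","top"):
    im=robot.snapshot(n); cv2.imwrite(f"pics/{n}0.png",im[:,:,::-1]); 
    c=robot.get_calibration(n); print(n,c)
o=robot.get_obs(); print(o["tool_pos"],o["ee_rot"],o["time"],o["width"],robot.tcp_to_grasp)
E
```

```text
scene {'fx': 506.5253918448917, 'fy': 506.5253918448917, 'cx': 331.4729892840252, 'cy': 202.65094872022058, 'R': array([[-0.80109844, -0.59843582, -0.01076427],
       [-0.27598259,  0.38528414, -0.88056217],
       [ 0.53110725, -0.70244623, -0.47380839]]), 't': array([0.39156111, 0.22392883, 1.21976012])}
top {'fx': 448.2733233452654, 'fy': 448.2733233452654, 'cx': 316.8584957664754, 'cy': 200.7192603417019, 'R': array([[-0.01682876, -0.99974298, -0.01519098],
       [-0.9883214 ,  0.01893401, -0.15120286],
       [ 0.15145163,  0.01246901, -0.98838602]]), 't': array([0.01846693, 0.52137026, 1.42550183])}
[0.17633986 0.5204358  0.20443737] [-3.13962439e+00 -2.10683882e-04  2.81482175e+00] 0.1 0.09435638911689569 -0.0188
```

View pics/top0.png

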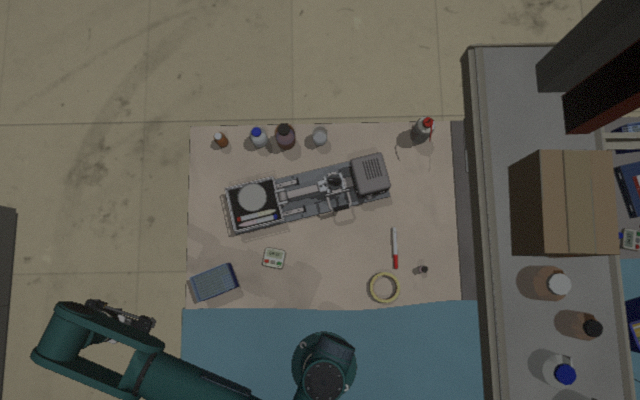

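View pics/scene0.png

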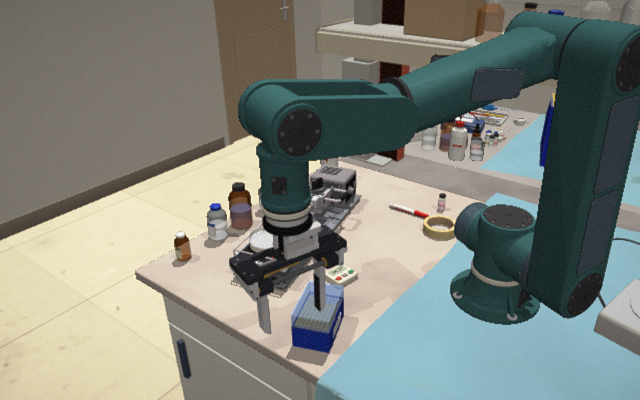

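The top view shows the shaker from (225,210) to (385,175), with the coupler head near (335,185). The handle is near (340,205) on the robot side.

```bash
cat > h.py <<'E'
import numpy as np
def ray(c,u,v,z):
    R=np.array(c["R"]);t=np.array(c["t"]);o=-R.T@t
    d=R.T@np.array([(u-c["cx"])/c["fx"],(v-c["cy"])/c["fy"],1]);return o+d*(z-o[2])/d[2]
def proj(c,X):
    p=np.array(c["R"])@X+c["t"];return np.array([c["fx"]*p[0]/p[2]+c["cx"],c["fy"]*p[1]/p[2]+c["cy"]])
E
python3 - <<'E'
import cv2
im=cv2.imread("pics/top0.png")[145:245,215:395]
cv2.imwrite("pics/c1.png",cv2.resize(im,(792,440),interpolation=cv2.INTER_CUBIC))
E
```

```text
(no output)
```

View pics/c1.png

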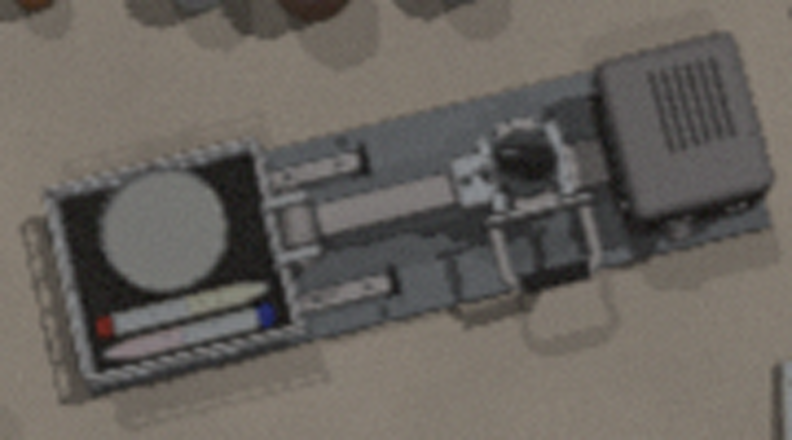

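The crop shows the lock disc centred near (527,157). The handle bar is near (557,276), and the housing top has corners (598,68), (732,35), (770,185) and (640,220).

Run:
```python
from bench import robot
from h import *
c=robot.get_calibration("top")
P=lambda u,v,z: ray(c,215+u/4.4,145+v/4.4,z).round(4)
print("lock",P(527,157,.115),"handle",P(557,276,.094))
q=[P(*a,.108) for a in((598,68),(732,35),(770,185),(640,220))];print(q)
t=[P(*a,.06) for a in((50,190),(258,145),(300,325),(95,380))];print("tray",t)
def ya(a,b): d=a-b;return np.arctan2(-d[0],d[1])
print(ya(q[0],q[1]),ya(q[3],q[2]),ya(t[0],t[1]),ya(t[3],t[2]), "lock-handle",(lambda d:np.arctan2(d[1],d[0]))(P(527,157,.115)-P(557,276,.094)))
```

```text
lock [ 0.5722 -0.0488  0.115 ] handle [ 0.4896 -0.0688  0.094 ]
[array([ 0.6376, -0.1013,  0.108 ]), array([ 0.6599, -0.1981,  0.108 ]), array([ 0.55  , -0.2208,  0.108 ]), array([ 0.5266, -0.1279,  0.108 ])]
tray [array([0.5653, 0.302 , 0.06  ]), array([0.5961, 0.1482, 0.06  ]), array([0.4617, 0.1178, 0.06  ]), array([0.4243, 0.2672, 0.06  ])]
0.2264215750015383 0.24675081317044187 0.19764562236029706 0.24529362374637065 lock-handle 0.237558707976022
```

Emit:
move_arm:
  motion: [0, 0, 0, -0.279, -0.206, -0.1, 1, 0, 0, 0, -0.279, -0.206, -0.1, 1, 0, 0, 0, -0.279, -0.206, -0.1, 1, 0, 0, 0, -0.279, -0.206, -0.1, 1, 0, 0, 0, -0.279, -0.206, -0.1, 1, 0, 0, 0, -0.279, -0.206, -0.1, 1, 0, 0, 0, -0.279, -0.206, -0.1, 1, 0, 0, 0, -0.279, -0.206, -0.1, 1, 0, 0, 0, -0.279, -0.206, 0, 1, 0, 0, 0, -0.279, -0.206, 0, 1, 0, 0, 0, -0.279, -0.206, 0, 1, 0, 0, 0, -0.279, -0.206, 0, 1]

```text
time: 1.1
tool_pos: [0.4148, 0.1777, 0.2852]
ee_rot: [-3.142, -0.0, 2.815]
wrist_force: [0.7, 0.6, -0.3]
width: 0.0941
finger_force: 0.0
```

Emit:
move_arm:
  motion: [0, 0, 0, -0.279, -0.206, 0, 1, 0, 0, 0, -0.279, -0.206, 0, 1, 0, 0, 0, -0.279, -0.206, 0, 1, 0, 0, 0, -0.279, -0.206, 0, 1, 0, 0, 0, -0.279, -0.206, 0, 1, 0, 0, 0, -0.279, -0.206, 0, 1]

```text
time: 1.6
tool_pos: [0.5337, 0.0069, 0.2849]
ee_rot: [3.142, -0.001, 2.814]
wrist_force: [1.5, -0.6, 0.6]
width: 0.0938
finger_force: 0.0
```

Emit:
move_arm:
  motion: [0, 0, 0.155, 0, 0, 0, 1, 0, 0, 0.155, 0, 0, 0, 1, 0, 0, 0.155, 0, 0, 0, 1, 0, 0, 0.155, 0, 0, 0, 1, 0, 0, 0.155, 0, 0, 0, 1, 0, 0, 0.155, 0, 0, 0, 1, 0, 0, 0.155, 0, 0, 0, 1, 0, 0, 0.155, 0, 0, 0, 1, 0, 0, 0.155, 0, 0, 0, 1, 0, 0, 0.155, 0, 0, 0, 1, 0, 0, 0.155, 0, 0, 0, 1, 0, 0, 0.155, 0, 0, 0, 1]

```text
time: 2.6
tool_pos: [0.5329, 0.0085, 0.2848]
ee_rot: [-3.14, 0.0, 1.348]
wrist_force: [0.4, 0.2, -0.4]
width: 0.0942
finger_force: 0.0
```

Run:
```python
from bench import robot
from h import *
import cv2
o=robot.get_obs();c=robot.get_calibration("wrist")
im=robot.snapshot("wrist");cv2.imwrite("pics/w1.png",im[:,:,::-1])
print(o["tool_pos"],o["ee_rot"],o["time"],o["joint_positions"])
print(c, -np.array(c["R"]).T@c["t"])
print("lock px",proj(c,np.array([.5722,-.0488,.125])))
```

```text
[0.53291123 0.00852568 0.28476239] [-3.14023918e+00  1.19764890e-04  1.34792312e+00] 2.6 [-9.04388436e-02  4.84652568e-02  1.25613814e+00  6.22206867e-05
  1.83834670e+00  1.32450857e-01]
{'fx': 296.7845827355648, 'fy': 296.7845827355648, 'cx': 319.20271823849424, 'cy': 196.11645493744277, 'R': array([[ 0.97520131, -0.22130231, -0.00277185],
       [-0.21401299, -0.94612344,  0.24299974],
       [-0.05639892, -0.23638046, -0.97002239]]), 't': array([-0.51599663,  0.07806672,  0.49847596])} [0.54802138 0.07749948 0.46313239]
lock px [362.88253398 222.8857094 ]
```

View pics/w1.png

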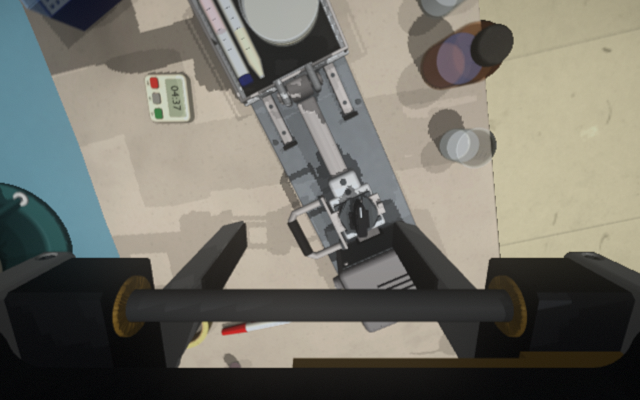

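The wrist view shows the lock grip at about (360,215) and the handle bar at about (300,238). The timer and bottles are well clear.

Run:
```python
import cv2
im=cv2.imread("pics/w1.png")[160:270,275:420]
cv2.imwrite("pics/c2.png",cv2.resize(im,None,fx=5,fy=5,interpolation=cv2.INTER_CUBIC))
```

```text
(no output)
```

View pics/c2.png

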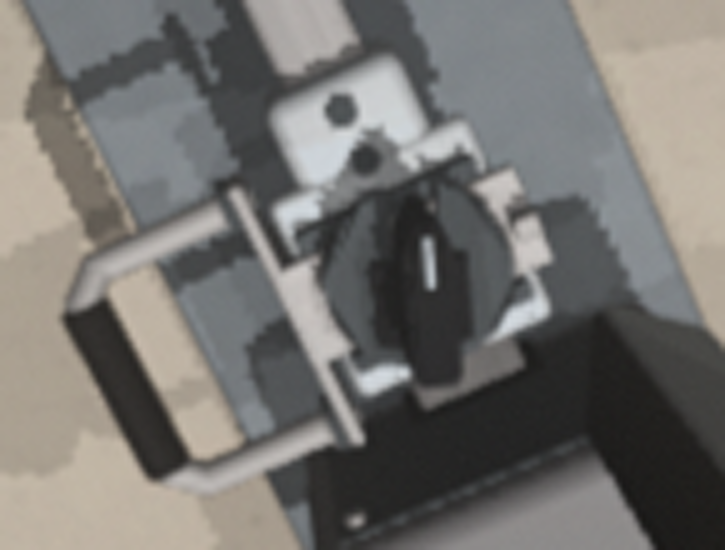

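In the crop, the pointer's tapered end is at (425,198) and its tail at (437,380). The white line runs from (430,238) to (430,290), and the handle bar axis from (85,312) to (168,472).

Run:
```python
from bench import robot
from h import *
c=robot.get_calibration("wrist")
P=lambda u,v,z: ray(c,275+u/5-.4,160+v/5-.4,z).round(4)
an=lambda d:np.arctan2(d[1],d[0]).round(3)
a,b=P(425,198,.136),P(437,378,.136);print("grip",a,b,(a+b)/2,an(a-b))
a,b=P(430,238,.136),P(430,290,.136);print("line",a,b,an(a-b))
print("disc",P(420,278,.108))
a,b=P(85,312,.094),P(168,472,.094);print("handle",a,b,(a+b)/2,an(a-b)-np.pi/2,np.linalg.norm(a-b))
a,b=P(228,190,.09),P(355,440,.09);print("plate",a,b,an(a-b)-np.pi/2)
```

```text
grip [ 0.573  -0.0161  0.136 ] [ 0.5674 -0.0596  0.136 ] [ 0.5702  -0.03785  0.136  ] 1.443
line [ 0.5723 -0.0257  0.136 ] [ 0.5699 -0.038   0.136 ] 1.378
disc [ 0.5699 -0.0442  0.108 ]
handle [ 0.4834 -0.0384  0.094 ] [ 0.494  -0.0875  0.094 ] [ 0.4887  -0.06295  0.094  ] 0.21220367320510336 0.05023116562454031
plate [ 0.5271 -0.0157  0.09  ] [ 0.545  -0.0915  0.09  ] 0.23220367320510338
```

Emit:
move_arm:
  motion: [0, 0, -0.066, 0, 0, 0, 1, 0, 0, 0, -0.095, 0.091, 0.24, 1, 0, 0, 0, -0.095, 0.091, 0.24, 1, 0, 0, 0, -0.095, 0.091, 0.24, 1, 0, 0, 0, -0.095, 0.091, 0.24, 1, 0, 0, 0, -0.095, 0.091, 0.24, 1, 0, 0, 0, 0, 0, 0, 1, 0, 0, 0, 0, 0, 0, 1]

```text
time: 3.32
tool_pos: [0.569, -0.0457, 0.1635]
ee_rot: [-3.136, -0.001, 1.406]
wrist_force: [-0.7, -1.1, 0.3]
width: 0.094
finger_force: 0.0
```

Run:
```python
from bench import robot
from h import *
import cv2
o=robot.get_obs();c=robot.get_calibration("wrist")
im=robot.snapshot("wrist");cv2.imwrite("pics/w2.png",im[:,:,::-1])
print(o["tool_pos"],o["ee_rot"],o["time"])
p=proj(c,np.array([.570,-.046,.136]));print(p, proj(c,o["tool_pos"]))
u,v=max(int(p[0])-110,0),max(int(p[1])-80,0);print(u,v)
cv2.imwrite("pics/c3.png",cv2.resize(im[v:v+140,u:u+200,::-1],None,fx=4,fy=4,interpolation=cv2.INTER_CUBIC))
```

```text
[ 0.56899105 -0.04574327  0.16346478] [-3.13646125e+00 -5.27203083e-04  1.40638486e+00] 3.3167
[322.2443707 221.6065495] [320.77135955 235.43153245]
212 141
```

View pics/c3.png

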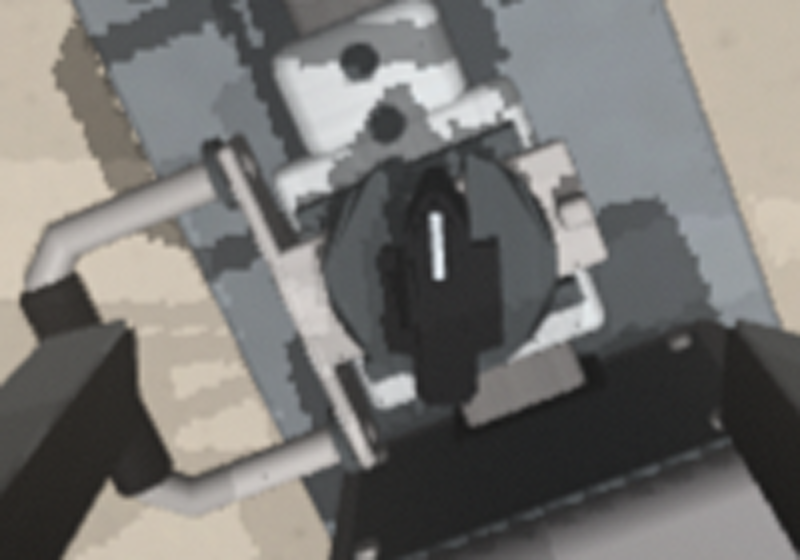

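The close view shows the white line from (437,212) to (438,278) and the grip tail's top end at about (446,400). The disc spans (327,275) to (556,255), the lug sits at (575,212), and the left finger heads into the bow's gap.

Run:
```python
from bench import robot
from h import *
c=robot.get_calibration("wrist")
P=lambda u,v,z: ray(c,212+u/4-.4,141+v/4-.4,z).round(4)
an=lambda d:np.arctan2(d[1],d[0]).round(3)
a,b=P(437,212,.136),P(438,278,.136);print("line",a,b,an(a-b))
a,b=P(435,185,.136),P(446,395,.136);print("grip",a,b,(a+b)/2,an(a-b))
a,b=P(327,275,.107),P(556,258,.107);print("disc",a,b,(a+b)/2,np.linalg.norm(a-b))
print("lug",P(573,212,.107))
a,b=P(225,150,.1),P(370,460,.1);print("plate",a,b,an(a-b)-np.pi/2)
a,b=P(300,190,.1),P(520,100,.1);print(an(b-a))
```

```text
line [ 0.5735 -0.0254  0.136 ] [ 0.5716 -0.0377  0.136 ] 1.418
grip [ 0.5739 -0.0204  0.136 ] [ 0.5694 -0.0605  0.136 ] [ 0.57165 -0.04045  0.136  ] 1.459
disc [ 0.5476 -0.0419  0.107 ] [ 0.5952 -0.046   0.107 ] [ 0.5714  -0.04395  0.107  ] 0.04777624932955702
lug [ 0.6    -0.0368  0.107 ]
plate [ 0.5306 -0.0136  0.1   ] [ 0.5482 -0.0877  0.1   ] 0.2332036732051035
0.227
```

Emit:
move_arm:
  motion: [0, 0, -0.03, 0.03, 0.02, 0, 1, 0, 0, 0, 0, 0, 0.12, 1, 0, 0, 0, 0, 0, 0.12, 1, 0, 0, 0, 0, 0, 0.12, 1, 0, 0, 0, 0, 0, 0.12, 1, 0, 0, 0, 0, 0, 0, 1, 0, 0, 0, 0, 0, 0, 0.5, 0, 0, 0, 0, 0, 0, 0.4, 0, 0, 0, 0, 0, 0, 0.3, 0, 0, 0, 0, 0, 0, 0.3, 0, 0, 0, 0, 0, 0, 0.3]

```text
time: 4.28
tool_pos: [0.5732, -0.0433, 0.1182]
ee_rot: [3.14, -0.0, 1.429]
wrist_force: [-0.6, 0.5, 0.0]
width: 0.0641
finger_force: 0.0
```

Emit:
move_arm:
  motion: [0, 0, 0, 0, 0, 0, 0.2, 0, 0, 0, 0, 0, 0, 0.1, 0, 0, 0, 0, 0, 0, 0, 0, 0, 0, 0, 0, 0, 0, 0, 0, 0, 0, 0, 0, 0, 0, 0, 0, 0, 0, 0, 0]

```text
time: 4.78
tool_pos: [0.5727, -0.0431, 0.1174]
ee_rot: [-3.142, -0.0, 1.429]
wrist_force: [-0.1, 0.6, 0.2]
width: 0.0244
finger_force: 0.0
```

Emit:
move_arm:
  motion: [0, 0, 0, 0, 0, 0, 0, 0, 0, 0, 0, 0, 0, 0, 0, 0, 0, 0, 0, 0, 0, 0, 0, 0, 0, 0, 0, 0]

```text
time: 5.12
tool_pos: [0.5714, -0.0429, 0.1174]
ee_rot: [-3.139, -0.0, 1.429]
wrist_force: [-5.7, 0.8, 2.5]
width: 0.0118
finger_force: 29.9
```

Emit:
move_arm:
  motion: [0, 0, 0.127, 0, 0, 0, 0, 0, 0, 0.127, 0, 0, 0, 0, 0, 0, 0.127, 0, 0, 0, 0, 0, 0, 0.127, 0, 0, 0, 0, 0, 0, 0.127, 0, 0, 0, 0, 0, 0, 0.127, 0, 0, 0, 0]

```text
time: 5.62
tool_pos: [0.5719, -0.0431, 0.1174]
ee_rot: [-3.14, 0.001, 0.826]
wrist_force: [-4.4, 0.9, 2.5]
width: 0.0118
finger_force: 29.9
```

Emit:
move_arm:
  motion: [0, 0, 0.127, 0, 0, 0, 0, 0, 0, 0.127, 0, 0, 0, 0, 0, 0, 0.127, 0, 0, 0, 0, 0, 0, 0.127, 0, 0, 0, 0, 0, 0, 0.127, 0, 0, 0, 0, 0, 0, 0.127, 0, 0, 0, 0, 0, 0, 0, 0, 0, 0, 0, 0, 0, 0, 0, 0, 0, 0, 0, 0, 0, 0, 0, 0, 0, 0, 0, 0, 0, 0, 0, 0]

```text
time: 6.45
tool_pos: [0.5723, -0.0436, 0.1174]
ee_rot: [3.141, 0.001, 0.233]
wrist_force: [-4.0, -1.4, 1.0]
width: 0.0117
finger_force: 30.0
```

Emit:
move_arm:
  motion: [0, 0, 0, 0, 0, 0, 0.4, 0, 0, 0, 0, 0, 0, 0.4, 0, 0, 0, 0, 0, 0, 0.4, 0, 0, 0, 0, 0, 0, 0.4, 0, 0, 0, 0, 0, -0.2, 0.5, 0, 0, 0, 0, 0, -0.2, 0.6, 0, 0, 0, 0, 0, -0.2, 0.6, 0, 0, 0, 0, 0, 0, 0.6]

```text
time: 7.12
tool_pos: [0.5755, -0.0434, 0.1826]
ee_rot: [3.138, -0.009, 0.233]
wrist_force: [0.7, 0.1, -0.6]
width: 0.0565
finger_force: 0.0
```

Run:
```python
from bench import robot
from h import *
import cv2
o=robot.get_obs();c=robot.get_calibration("wrist")
im=robot.snapshot("wrist");cv2.imwrite("pics/w3.png",im[:,:,::-1])
print(o["tool_pos"],o["ee_rot"],o["time"],o["width"])
p=proj(c,np.array([.5714,-.043,.12]));print(p)
u,v=max(int(p[0])-100,0),max(int(p[1])-80,0);print(u,v)
cv2.imwrite("pics/c4.png",cv2.resize(im[v:v+140,u:u+200,::-1],None,fx=4,fy=4,interpolation=cv2.INTER_CUBIC))
```

```text
[ 0.57550105 -0.04340298  0.182582  ] [ 3.13817858 -0.00918666  0.23279649] 7.1167 0.05649533160109726
[318.31265442 211.59034862]
218 131
```

View pics/c4.png

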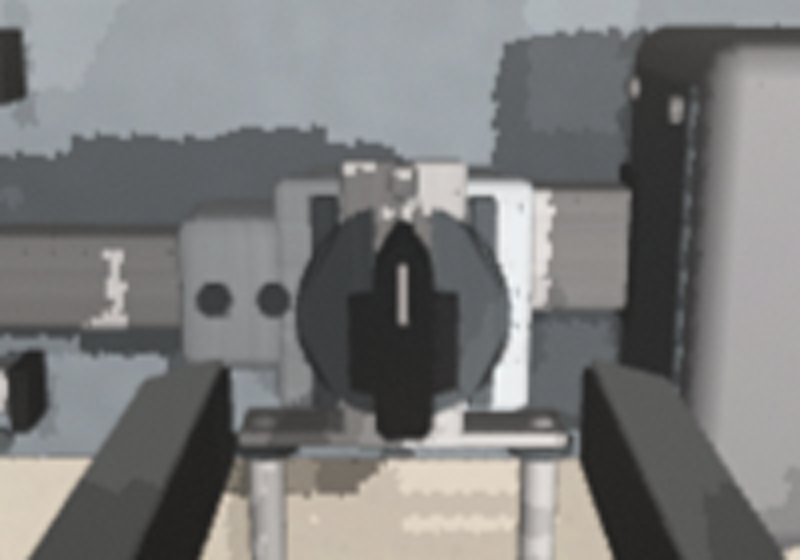

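The view shows the pointer line at column 402 of the crop, straight at the lug at (402,180), with the notch facing it. The lock is aligned, so next I turn towards the handle.

Emit:
move_arm:
  motion: [0, 0, -0.154, 0, 0, 0, 0.43, 0, 0, -0.154, 0, 0, 0, 0.43, 0, 0, -0.154, 0, 0, 0, 0.43, 0, 0, -0.154, 0, 0, 0, 0.43, 0, 0, -0.154, 0, 0, 0, 0.43, 0, 0, -0.154, 0, 0, 0, 0.43, 0, 0, -0.154, 0, 0, 0, 0.43, 0, 0, -0.154, 0, 0, 0, 0.43, 0, 0, -0.154, 0, 0, 0, 0.43, 0, 0, -0.154, 0, 0, 0, 0.43, 0, 0, -0.154, 0, 0, 0, 0.43, 0, 0, -0.154, 0, 0, 0, 0.43]

```text
time: 8.17
tool_pos: [0.572, -0.0429, 0.1752]
ee_rot: [-3.139, -0.001, 1.69]
wrist_force: [-0.8, -0.1, 0.5]
width: 0.0402
finger_force: 0.0
```

Emit:
move_arm:
  motion: [0, 0, -0.152, 0, -0.2, 0, 0.43, 0, 0, 0, 0, -0.2, 0, 0.43, 0, 0, 0, 0, -0.2, 0, 0.43, 0, 0, 0, 0, -0.2, 0, 0.43, 0, 0, 0, 0, 0, 0, 0.43, 0, 0, 0, 0, 0, 0, 0.43]

```text
time: 8.67
tool_pos: [0.4939, -0.0591, 0.1763]
ee_rot: [-3.141, -0.001, 1.803]
wrist_force: [0.0, 0.4, -0.2]
width: 0.0405
finger_force: 0.0
```

Emit:
move_arm:
  motion: [0, 0, 0, -0.024, -0.04, 0, 0.43, 0, 0, 0, 0, 0, 0.17, 0.43, 0, 0, 0, 0, 0, 0.17, 0.43, 0, 0, 0, 0, 0, 0.17, 0.43, 0, 0, 0, 0, 0, 0.17, 0.43, 0, 0, 0, 0, 0, 0, 0.43]

```text
time: 9.17
tool_pos: [0.4891, -0.0619, 0.1049]
ee_rot: [-3.135, -0.004, 1.804]
wrist_force: [-0.3, -0.7, -0.6]
width: 0.0406
finger_force: 0.0
```

Run:
```python
from bench import robot
from h import *
import cv2
o=robot.get_obs()
im=robot.snapshot("wrist")
print(o["tool_pos"],o["wrist_force"],o["time"],o["width"])
cv2.imwrite("pics/w4.png",im[:,:,::-1])
```

```text
[ 0.48911699 -0.06186256  0.10493442] [-0.26024873 -0.66588991 -0.62971844] 9.1667 0.04055703644885304
```

View pics/w4.png

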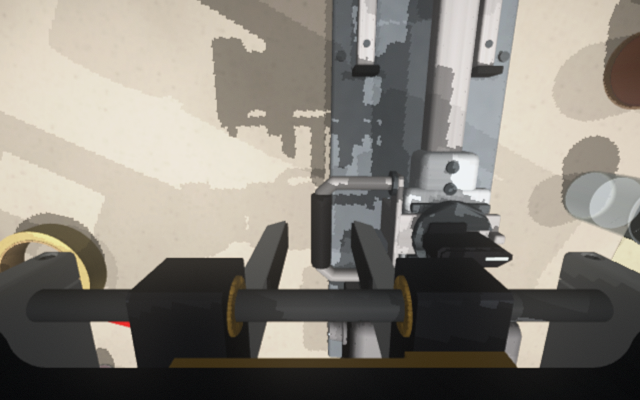

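The bar at (320,230) lies midway between the finger tips at (285,225) and (353,225), so I go down and close.

Emit:
move_arm:
  motion: [0, 0, 0, 0, 0, 0.15, 0.43, 0, 0, 0, 0, 0, 0.15, 0.43, 0, 0, 0, 0, 0, 0, 0.43, 0, 0, 0, 0, 0, 0, 0, 0, 0, 0, 0, 0, 0, 0, 0, 0, 0, 0, 0, 0, 0, 0, 0, 0, 0, 0, 0, 0, 0, 0, 0, 0, 0, 0, 0, 0, 0, 0, 0, 0, 0, 0, 0, 0, 0, 0, 0, 0, 0]

```text
time: 10.05
tool_pos: [0.4906, -0.0631, 0.0805]
ee_rot: [-3.141, 0.001, 1.803]
wrist_force: [-4.4, -1.2, 6.1]
width: 0.0126
finger_force: 30.0
```

Emit:
move_arm:
  motion: [0, 0, 0, 0, -0.03, 0, 0, 0, 0, 0, 0, -0.03, 0, 0, 0, 0, 0, 0, -0.03, 0, 0, 0, 0, 0, 0, -0.03, 0, 0, 0, 0, 0, 0, -0.03, 0, 0, 0, 0, 0, 0, 0, 0, 0, 0, 0, 0, 0, 0, 0, 0]

```text
time: 10.63
tool_pos: [0.48, -0.0654, 0.0808]
ee_rot: [3.132, 0.001, 1.803]
wrist_force: [7.4, 1.7, -0.1]
width: 0.0129
finger_force: 30.0
```

Emit:
move_arm:
  motion: [0, 0, 0, 0, -0.03, 0, 0, 0, 0, 0, 0, -0.03, 0, 0, 0, 0, 0, 0, -0.015, 0, 0, 0, 0, 0, 0, 0, 0, 0, 0, 0, 0, 0, 0, 0, 0, 0, 0, 0, 0, 0, 0, 0]

```text
time: 11.13
tool_pos: [0.4735, -0.0669, 0.0808]
ee_rot: [3.131, 0.001, 1.803]
wrist_force: [10.2, 1.7, -1.4]
width: 0.0133
finger_force: 30.0
```

Emit:
move_arm:
  motion: [0, 0, 0, 0, -0.015, 0, 0, 0, 0, 0, 0, 0, 0, 0, 0, -0.032, 0, 0, 0, -0.0425, 0, 0, -0.032, 0, 0, 0, -0.0425, 0, 0, -0.032, 0, 0, 0, -0.0425, 0, 0, 0, 0, 0, 0, 0, 0]

```text
time: 11.63
tool_pos: [0.4724, -0.0662, 0.0941]
ee_rot: [3.129, 0.077, 1.804]
wrist_force: [11.1, 1.7, -3.6]
width: 0.0133
finger_force: 30.0
```

Emit:
move_arm:
  motion: [0, -0.032, 0, 0, 0, -0.0425, 0, 0, -0.032, 0, 0, 0, -0.0425, 0, 0, -0.032, 0, 0, 0, -0.0425, 0, 0, -0.032, 0, 0, 0, -0.0425, 0, 0, -0.032, 0, 0, 0, -0.0425, 0, 0, 0, 0, 0, 0, 0, 0]

```text
time: 12.13
tool_pos: [0.4717, -0.0628, 0.1148]
ee_rot: [3.129, 0.201, 1.804]
wrist_force: [10.5, 3.0, -4.7]
width: 0.0128
finger_force: 30.0
```

Emit:
move_arm:
  motion: [0, -0.032, 0, 0, 0, -0.0425, 0, 0, -0.032, 0, 0, 0, -0.0425, 0, 0, -0.032, 0, 0, 0, -0.0425, 0, 0, -0.032, 0, 0, 0, -0.0425, 0, 0, -0.032, 0, 0, 0, -0.0425, 0, 0, -0.032, 0, 0, 0, -0.0425, 0, 0, -0.032, 0, 0, 0, -0.0425, 0, 0, 0, 0, 0, 0, 0, 0, 0, 0, 0, 0, 0, 0, 0, 0, 0, 0, 0, 0, 0, 0]

```text
time: 12.97
tool_pos: [0.4697, -0.0543, 0.142]
ee_rot: [3.129, 0.374, 1.804]
wrist_force: [11.6, 4.4, -4.4]
width: 0.0128
finger_force: 30.0
```

Run:
```python
from bench import robot
import cv2
o=robot.get_obs()
for k in("tool_pos","ee_rot","wrist_force","time","width","finger_force"):print(k,o[k])
cv2.imwrite("pics/w5.png",robot.snapshot("wrist")[:,:,::-1])
```

```text
tool_pos [ 0.46968021 -0.0542568   0.1420191 ]
ee_rot [3.12912417 0.37351556 1.80402369]
wrist_force [11.61254237  4.37736837 -4.35070286]
time 12.9667
width 0.01277814799924617
finger_force 29.999859631061554
```

View pics/w5.png

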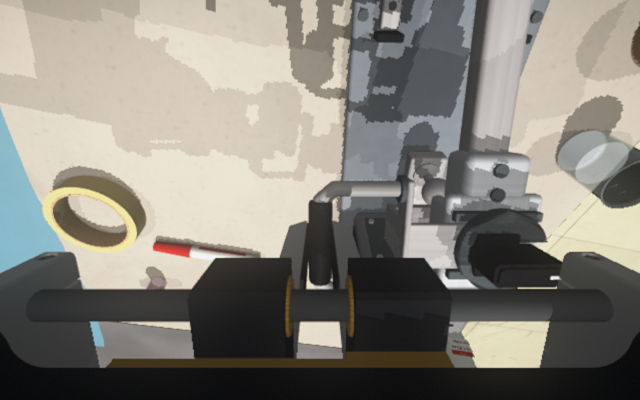

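The coupler at (490,220) is up with the tongue. The handle is held at (320,240), the latch is out and the ball is uncovered. I let it settle before handing in.

Emit:
move_arm:
  motion: [0, 0, 0, 0, 0, 0, 0, 0, 0, 0, 0, 0, 0, 0, 0, 0, 0, 0, 0, 0, 0, 0, 0, 0, 0, 0, 0, 0, 0, 0, 0, 0, 0, 0, 0, 0, 0, 0, 0, 0, 0, 0]

```text
time: 13.52
tool_pos: [0.4697, -0.0543, 0.1419]
ee_rot: [3.129, 0.373, 1.804]
wrist_force: [11.9, 3.6, -4.4]
width: 0.0132
finger_force: 30.0
```

Run:
```python
from bench import robot
o=robot.get_obs();print(o["tool_pos"],abs(o["qvel"]).max(),o["finger_force"])
if abs(o["qvel"]).max()<.02 and o["tool_pos"][2]>.138: print(robot.close_job())
```

```text
[ 0.46968177 -0.05434742  0.1418846 ] 0.0013135177765599268 29.99900847673416
the job is handed in; nothing more can be done
None
```

The job is handed in: the lock was turned to the lug, the latch pulled out and the tongue lifted off; the gripper is holding it steady about 6 cm above the ball (worked out from the tool pose), but no verdict came back.

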